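# Dry-lay the braces on a mandolin back

## Task

Dry-lay the four loose spruce braces across the mandolin back, in order of length: the longest at the wide tail end, the shortest nearest the neck, each flat side down, centred on its own white pencilled outline and lying along it. Set them down, do not drop them, and leave the spool clamp and the small brass finger plane beside the work where they are.

Things in the scene. Friction and masses are not known exactly. Their poses are not given: they have to be found in the camera images.
- brace1_center (a point): Centre (half-way up, 9 mm above its underside) of the longest brace: a pale straight spruce bar 230 mm long, 14 mm wide, 18 mm high, flat underneath with flat upright sides; its top slopes down to 6 mm high over the last 25 mm at both ends. About 27 to 37 g. Axes: x along its length, y across, z up. Lies loose on the 3 mm grey bench mat at the start, 60 to 85 mm from the next brace (middle to middle). Both ends are alike.
- brace2_center (a point): Centre (half-way up, 9 mm above its underside) of the second longest brace: a pale straight spruce bar 194 mm long, 14 mm wide, 18 mm high, flat underneath with flat upright sides; its top slopes down to 6 mm high over the last 25 mm at both ends. About 23 to 31 g. Axes: x along its length, y across, z up. Lies loose on the 3 mm grey bench mat at the start, 60 to 85 mm from the next brace (middle to middle). Both ends are alike.
- brace3_center (a point): Centre (half-way up, 9 mm above its underside) of the second shortest brace: a pale straight spruce bar 148 mm long, 14 mm wide, 18 mm high, flat underneath with flat upright sides; its top slopes down to 6 mm high over the last 25 mm at both ends. About 17 to 24 g. Axes: x along its length, y across, z up. Lies loose on the 3 mm grey bench mat at the start, 60 to 85 mm from the next brace (middle to middle). Both ends are alike.
- brace4_center (a point): Centre (half-way up, 9 mm above its underside) of the shortest brace: a pale straight spruce bar 98 mm long, 14 mm wide, 18 mm high, flat underneath with flat upright sides; its top slopes down to 6 mm high over the last 25 mm at both ends. About 11 to 16 g. Axes: x along its length, y across, z up. Lies loose on the 3 mm grey bench mat at the start, 60 to 85 mm from the next brace (middle to middle). Both ends are alike.
- line1: White pencilled outline (230 by 20 mm) on the dark mandolin back: place of the longest brace, nearest the wide tail end of the back. Origin: its middle, on the back's upper face, 21 mm above the bench. x along the line (across the back), z up. Neighbouring lines are 56 to 76 mm apart: open the fingers only a little there. Three hold-downs with brass screws, 19 mm high, stand on the tail edge, over 45 mm from this line.
- line2: White pencilled outline (194 by 20 mm) on the dark mandolin back: place of the second longest brace, second from the tail. Origin: its middle, on the back's upper face, 21 mm above the bench. x along the line (across the back), z up. Neighbouring lines are 56 to 76 mm apart: open the fingers only a little there. The back is a 3 mm teardrop plate, 345 by 250 mm, fixed on a board of its shape.
- line3: White pencilled outline (148 by 20 mm) on the dark mandolin back: place of the second shortest brace, third from the tail. Origin: its middle, on the back's upper face, 21 mm above the bench. x along the line (across the back), z up. Neighbouring lines are 56 to 76 mm apart: open the fingers only a little there. The back is a 3 mm teardrop plate, 345 by 250 mm, fixed on a board of its shape.
- line4: White pencilled outline (98 by 20 mm) on the dark mandolin back: place of the shortest brace, nearest the neck (narrow) end. Origin: its middle, on the back's upper face, 21 mm above the bench. x along the line (across the back), z up. Neighbouring lines are 56 to 76 mm apart: open the fingers only a little there. The back is a 3 mm teardrop plate, 345 by 250 mm, fixed on a board of its shape.
- spool_clamp: Bystander: wooden spool clamp with brass nut standing on end, 38 mm across, 105 mm high. Origin: middle of its underside. To be left alone.
- finger_plane: Bystander: small brass finger plane, 50 by 26 mm, 24 mm high, lying on the bench. Origin: middle of its underside. To be left alone.
Things that resemble listed ones, but are neither listed nor needed, are in the scene too. Leave any purple look-alike of the part that bears brace1_center alone.

How it is judged (in metres and radians):
At the end, for the whole second after the job is handed in: Each brace rests on the back on the outline of its own length: middle within 10 mm of the outline's middle, within 0.12 rad (7 degrees) of its direction, flat side down, at rest and released (horizontal distance between brace1_center and line1 below 0.01 m and angle between the x axis of brace1_center and the x axis of line1, either way round below 0.12 rad and angle between each of brace1_center, brace2_center, brace3_center, brace4_center's own z axis and vertical below 0.1 rad and z of brace1_center in the frame of line1 between 0.0055 and 0.0125 m and linear speed of each of brace1, brace2, brace3, brace4 below 0.01 m/s and horizontal distance between brace2_center and line2 below 0.01 m and angle between the x axis of brace2_center and the x axis of line2, either way round below 0.12 rad and z of brace2_center in the frame of line2 between 0.0055 and 0.0125 m and horizontal distance between brace3_center and line3 below 0.01 m and angle between the x axis of brace3_center and the x axis of line3, either way round below 0.12 rad and z of brace3_center in the frame of line3 between 0.0055 and 0.0125 m and horizontal distance between brace4_center and line4 below 0.01 m and angle between the x axis of brace4_center and the x axis of line4, either way round below 0.12 rad and z of brace4_center in the frame of line4 between 0.0055 and 0.0125 m); the robot touches nothing.
It fails at once if a brace is dropped: in the air, touched by nothing, more than about 2 cm above where it would rest on the back ((height (world z) of brace1_center above 0.052 m and contact force between brace1 and anything else below 0.001 N) or (height (world z) of brace2_center above 0.052 m and contact force between brace2 and anything else below 0.001 N) or (height (world z) of brace3_center above 0.052 m and contact force between brace3 and anything else below 0.001 N) or (height (world z) of brace4_center above 0.052 m and contact force between brace4 and anything else below 0.001 N)).
It fails at once if the spool clamp or the finger plane is moved more than 2 cm (distance of any of spool_clamp, finger_plane from where it was at the start of the episode above 0.02 m).
It also fails if it takes over 99 s, if anything falls off the work surface, if the arm or the gripper's body presses on something with over 40 N, if the wrist force passes 120 N, or if a joint passes its speed limit or range.

## Robot

A 7-joint arm with a two-finger parallel gripper is mounted at the origin on the work surface. World frame = base frame: x ahead of the robot, y to its left, z up, the work surface at z = 0. Lengths are in mm, angles in rad, forces in N, time in s.
With the tool pointing down it reaches from about 350 to 900 mm from the base axis. Payload 19.9 kg.
Tool frame: the origin (TCP) lies at the very end of the fingers, on their centre line; the grasp point (between the pads) lies behind it (grip_depth is the z of the grasp point in the tool frame, in mm); z points along the fingers, y is the line along which they close (so a half turn about z gives the same grasp; the last joint's range is limited). The gripper opens to 94 mm and grips with 3 to 60 N. Pads are 16 mm wide; open, the fingers measure 119 mm over their backs; the gripper's body (75 mm by 177 mm) begins 78 mm behind the grasp point.
Start: joints at [1.268, 0.417, -0.01, 1.614, 0.005, 1.111, -0.053], TCP at [161.151, -603.842, 170.925] pointing down, gripper open.
Joint ranges: [-2.81, 2.81], [-0.39, 2.02], [-1.27, 1.25], [0.06, 2.57], [-1.19, 4.33], [0.19, 2], [-2.82, 2.82]. Speed limits (rad/s): [1.89, 1.89, 2.39, 2.39, 3.01, 3.01, 3.01].

## Interface

Orientations are given as a rotation vector (axis times angle).
In Python, from plant import read_state, camera, calibration, job_done, grip_depth gives the robot as it stands.
- The arm moves only by the tool jog_arm, never from a script. Its arguments are lists of equal length, an entry for each row: "fingers": the opening, from 0 (shut) to 1 (fully open); "xyz": the shift along the world's x, y, z in mm, a list of three; "dr": the turn, a rotation vector about the world's x, y, z in degrees, a list of three. A call has 1 to 20 rows; each row shifts and turns the commanded pose from where the row before left it; what a row does not reach is not made up. A row lasts 1/12 s, in which the tool goes at most 41.7 mm and 7.16 degrees, less where a joint would pass 70% of its speed; a pose out of reach is approached as far as the arm can. A call with a gripper value outside its range is refused whole. The fingers move at their own pace and stop on an object; "squeeze" is the grip in N (left out, the last holds). Time passes only in rows, so rows that do not move let the fingers close. It gives the time, the measured TCP pose, the force, the opening and the grip force at its end, in the units of the state.
- read_state(): the state, without advancing time (a new reading comes with each control period).
- camera(name): name is "side" or "top" or "wrist"; returns the picture (384x512x3 uint8, red, green, blue); there is no depth.
- calibration(name): a dict with "camera_matrix" (3x3 intrinsics, pixels), "T" (4x4, takes a point from camera to world coordinates); the wrist camera has in their place "mount" (4x4, takes a point from camera to tool coordinates, whose origin is the TCP and whose axes are the flange's). Camera axes: x right, y down, z forward; pixel columns grow to the right and rows downward; lengths in mm; the calibration is good to about 2 mm. A picture is of the moment at which its call begins: read the wrist's pose just before it. calibration takes no time and is no camera call.
- job_done(): hands the job in; it is judged then, once.
The state is a dict: "time_s": time; "q": joint angles; "qd": joint speeds; "joint_torque": joint torques, N m; "ee_pos": TCP position; "tool_rot": TCP orientation; "ft_force": force on the tool from outside, world axes, zero at the start; "torque": the same for the moment, N m; "finger_gap": finger opening in mm; "finger_force": force on a finger pad.
Only numpy, scipy, OpenCV 4.12 (cv2) and the standard library are available. Lean on these libraries where they do the work, as an engineer would, in place of code of your own. Each camera call takes 0.05 s, during which the arm holds its last target. There are 200 camera calls.

## Working session

There is one attempt and no reset: what is moved stays moved. The work goes in short steps, Python scripts to look and compute and a tool call to move; the robot and the scene stay as the last step left them, time stands still between calls to the robot, and variables do not carry over. Pictures are saved under pics/ and viewed, at most 14 in all, crops included, and the job is handed in when it is done.

Besides the shell and the picture viewer there is one more tool, called after "Call:" as a command line: name --argument value ..., lists and objects as JSON in quotes. jog_arm: Moves the arm, as the interface text tells. Its arguments: {"type":"object","properties":{"fingers":{"type":"array"},"xyz":{"type":"array"},"dr":{"type":"array"},"squeeze":{"type":"number"}},"required":["fingers","xyz","dr"]}

```bash
mkdir -p pics; ls; python3 - <<'E'
from plant import *
import cv2,numpy as np
s=read_state();print(s['time_s'],s['ee_pos'],s['tool_rot'],s['finger_gap']);print(grip_depth)
ims=[]
for n in ['top','side']:
    im=camera(n);cv2.imwrite(f'pics/{n}0.png',im[:,:,::-1])
    c=calibration(n);print(n,np.round(c['camera_matrix'],1).tolist(),np.round(c['T'],3).tolist())
c=calibration('wrist');print(np.round(c['camera_matrix'],1).tolist(),np.round(c['mount'],3).tolist())
E
```

```text
pics
0.0 [ 161.04595612 -603.47866378  170.31972824] [-3.11374779e+00 -4.08365330e-01  3.76576380e-04] 93.53934601805368
-18.8
top [[421.7, 0.0, 258.9], [0.0, 421.7, 193.8], [0.0, 0.0, 1.0]] [[0.021, -0.997, 0.068, 376.956], [-1.0, -0.02, 0.019, -12.064], [-0.018, -0.068, -0.998, 1027.652], [0.0, 0.0, 0.0, 1.0]]
side [[424.6, 0.0, 256.5], [0.0, 424.6, 184.9], [0.0, 0.0, 1.0]] [[-0.885, -0.33, 0.328, 103.524], [-0.465, 0.635, -0.616, 648.168], [-0.005, -0.698, -0.716, 763.26], [0.0, 0.0, 0.0, 1.0]]
[[338.5, 0.0, 253.7], [0.0, 338.5, 185.6], [0.0, 0.0, 1.0]] [[-0.001, -0.967, -0.253, 72.961], [1.0, -0.001, -0.0, -0.625], [0.0, -0.253, 0.967, -212.665], [0.0, 0.0, 0.0, 1.0]]
```

View pics/top0.png

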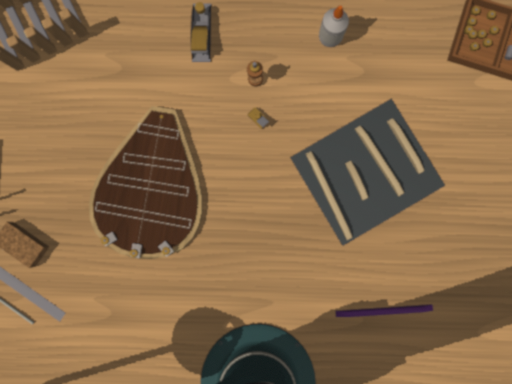

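View pics/side0.png

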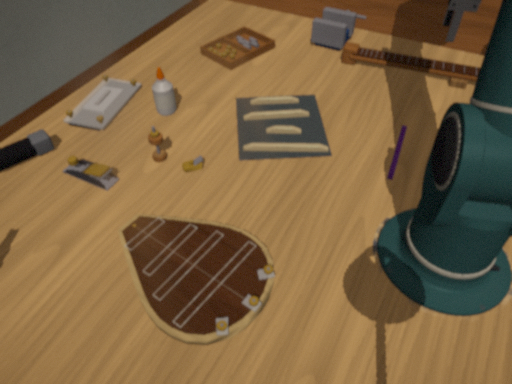

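Top view: the four braces lie on the dark mat at about (290–443, 100–243). The back is at (92–202, 107–257), with its tail and clamps facing down at row ~245. The finger plane is at (261,117), the spool clamp at (256,74) and the purple decoy at (385,311). The side view shows the same layout. Next I'll get a coarse measurement.

```bash
cat > h.py <<'E'
import numpy as np,cv2,itertools
from plant import *
from scipy.spatial.transform import Rotation as R
def cam(n,s=None):
    c=calibration(n);K=np.array(c['camera_matrix'])
    if n!='wrist': return K,np.array(c['T'])
    T=np.eye(4);T[:3,:3]=R.from_rotvec(s['tool_rot']).as_matrix();T[:3,3]=s['ee_pos']
    return K,T@np.array(c['mount'])
def rays(K,T,uv):
    uv=np.atleast_2d(uv);d=np.c_[uv,np.ones(len(uv))]@np.linalg.inv(K).T@T[:3,:3].T
    return T[:3,3],d/np.linalg.norm(d,axis=1)[:,None]
def plane(K,T,uv,z):
    o,d=rays(K,T,uv);return (o+d*((z-o[2])/d[:,2])[:,None])[:,:2]
def tri(c1,p1,c2,p2):
    A=np.zeros((3,3));b=np.zeros(3)
    D=[]
    for c,p in((c1,p1),(c2,p2)):
        o,d=rays(*c,p);P=np.eye(3)-np.outer(d[0],d[0]);A+=P;b+=P@o;D.append((P,o))
    x=np.linalg.solve(A,b);return x,max(np.linalg.norm(P@(x-o)) for P,o in D)
def rect(pts):   # centre, length, width, direction angle (deg, 0..180)
    (c,(w,h),a)=cv2.minAreaRect(np.float32(pts))
    if w<h: w,h,a=h,w,a+90
    return np.array(c),w,h,a%180
def pale(im):
    hsv=cv2.cvtColor(im,cv2.COLOR_RGB2HSV);return hsv
E
python3 - <<'E'
from h import *
for n,box in(('top',(285,95,450,245)),('side',(235,90,330,160))):
    im=cv2.imread(f'pics/{n}0.png')[:,:,::-1].copy();C=cam(n)
    x0,y0,x1,y1=box
    hsv=cv2.cvtColor(im,cv2.COLOR_RGB2HSV)
    m=np.zeros(im.shape[:2],np.uint8)
    # mat hull
    mat=((hsv[...,1]<110)&(hsv[...,2]<110)).astype(np.uint8);mm=np.zeros_like(mat);mm[y0:y1,x0:x1]=mat[y0:y1,x0:x1]
    cs,_=cv2.findContours(mm,cv2.RETR_EXTERNAL,2);c=max(cs,key=cv2.contourArea)
    cv2.fillPoly(m,[cv2.convexHull(c)],1);m=cv2.erode(m,np.ones((3,3)))
    b=((im.min(2)>105)&(m>0)).astype(np.uint8)
    cs,_=cv2.findContours(b,cv2.RETR_EXTERNAL,cv2.CHAIN_APPROX_NONE)
    for c in cs:
        if cv2.contourArea(c)>40:
            p=plane(*C,c[:,0],14);r=rect(p);print(n,rect(c[:,0])[0].round(1),r[0].round(1),np.round(r[1:],1))
# outline regions: interiors between white lines
im=cv2.imread('pics/top0.png')[:,:,::-1].copy()
C=cam('top')
print(plane(*C,[[160,131],[155,160],[148,185],[145,215],[163,107],[261,117],[256,80]],21).round())
E
```

```text
top [356.9 180.3] [ 482.9 -227.5] [93.3 12.5 24.6]
top [329.  195.5] [ 445.6 -160.8] [222.8  12.1  26. ]
top [379.6 160.1] [ 533.3 -281.5] [188.4  13.4  32.7]
top [406.3 145.3] [ 570.3 -345.7] [142.4  13.8  30. ]
side [286.5 145.6] [ 444.  -165.8] [213.2  16.3  26.3]
side [285.1 127.7] [ 480.1 -234.7] [79.2 15.2 22.3]
side [275.4 112.6] [ 536.1 -286.4] [175.2  14.8  34. ]
side [275.  98.] [ 569.8 -353.5] [104.6  10.7  27.3]
[[593. 251.]
 [522. 260.]
 [461. 275.]
 [389. 279.]
 [652. 245.]
 [632.   6.]
 [723.  20.]]
```

Call:
jog_arm --fingers '[0.5,0.5,0.5,0.5,0.5,0.5,0.5,0.5,0.5,0.5,0.5,0.5,0.5,0.5]' --xyz '[[10,10,0],[20,20,0],[28,28,0],[28,28,0],[28,28,0],[28,28,0],[28,28,0],[28,28,0],[28,28,0],[28,28,0],[28,28,0],[28,28,0],[20,20,0],[10,10,0]]' --dr '[[0,0,1],[0,0,1],[0,0,1],[0,0,1],[0,0,1],[0,0,1],[0,0,1],[0,0,1],[0,0,1],[0,0,1],[0,0,1],[0,0,1],[0,0,1],[0,0,0]]'

```text
time_s: 1.27
ee_pos: [503.7, -259.3, 170.8]
tool_rot: [-3.045, -0.768, -0.001]
ft_force: [-0.6, -1.2, 0.6]
finger_gap: 47.2
finger_force: 0.0
```

```bash
python3 - <<'E'
from h import *
import pickle
s=read_state();im=camera('wrist');cv2.imwrite('pics/w1.png',im[:,:,::-1]);pickle.dump(s,open('w1.pkl','wb'))
print(s['time_s'],s['ee_pos'],s['tool_rot'],s['finger_gap'],np.round(s['q'],2),s['ft_force'])
E
```

```text
1.2667 [ 503.69125492 -259.26275483  170.83828712] [-3.04512245e+00 -7.68361905e-01 -1.17929760e-03] 47.196220421892846 [ 0.65  0.33 -0.28  1.75  0.1   1.07 -0.74] [-0.56019711 -1.1751274   0.56355989]
```

View pics/w1.png

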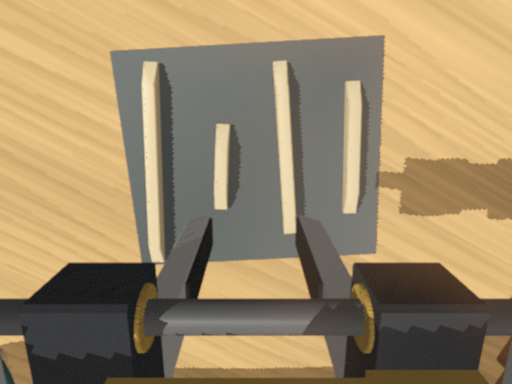

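Wrist view: all four braces are clearly visible on the mat. From left to right they sit at columns ~153 (longest), 222 (shortest), 284 (second longest) and 352 (second shortest).

```bash
cat >> h.py <<'E'
def braces(im,C,box,z=21,mn=60):
    hsv=cv2.cvtColor(im,cv2.COLOR_RGB2HSV);x0,y0,x1,y1=box
    mat=np.zeros(im.shape[:2],np.uint8);mat[y0:y1,x0:x1]=((hsv[...,1]<110)&(hsv[...,2]<110))[y0:y1,x0:x1]
    c=max(cv2.findContours(mat,cv2.RETR_EXTERNAL,2)[0],key=cv2.contourArea)
    m=cv2.erode(cv2.fillPoly(np.zeros_like(mat),[cv2.convexHull(c)],1),np.ones((3,3)))
    b=((im.min(2)>120)&(m>0)).astype(np.uint8);out=[]
    for c in cv2.findContours(b,cv2.RETR_EXTERNAL,cv2.CHAIN_APPROX_NONE)[0]:
        if cv2.contourArea(c)>mn:
            M=cv2.moments(c);out.append((np.array([M['m10'],M['m01']])/M['m00'],rect(plane(*C,c[:,0],z)),c))
    return sorted(out,key=lambda o:-o[1][1])
E
python3 - <<'E'
from h import *
import pickle
ld=lambda f:cv2.imread(f'pics/{f}.png')[:,:,::-1].copy()
Cw=cam('wrist',pickle.load(open('w1.pkl','rb')));Ct=cam('top');Cs=cam('side')
W=braces(ld('w1'),Cw,(105,30,390,262));T=braces(ld('top0'),Ct,(285,95,450,245));S=braces(ld('side0'),Cs,(235,90,330,160),mn=30)
for w,t in zip(W,T):
    print('z21',w[1][0].round(1),np.round(w[1][1:],1),'z12',plane(*Cw,w[0],12).round(1),'tri',*[np.round(v,1) for v in tri(Cw,w[0],Ct,t[0])], 'top z21',t[1][0].round(1),np.round(t[1][1:],1))
E
python3 - <<'E'
from h import *
im=cv2.imread('pics/w1.png')[:,:,::-1].copy()
print(im[150,145:165].tolist());print(im[100,200],im[300,480],im[60,450])
im=cv2.imread('pics/top0.png')[:,:,::-1].copy()
print(im[193,322:338].tolist(),im[180,340])
E
```

```text
[[235, 222, 182], [247, 231, 190], [247, 228, 188], [245, 226, 185], [243, 224, 182], [240, 220, 179], [238, 218, 178], [237, 217, 176], [237, 217, 176], [234, 215, 174], [222, 202, 161], [193, 174, 135], [156, 138, 105], [133, 119, 87], [130, 114, 85], [125, 109, 82], [101, 93, 76], [72, 72, 66], [66, 68, 65], [65, 69, 66]]
[115 119 114] [67 51 37] [236 198 135]
[[71, 73, 72], [84, 81, 73], [120, 107, 85], [156, 138, 105], [180, 158, 121], [187, 163, 125], [185, 161, 123], [180, 156, 119], [168, 146, 112], [135, 119, 92], [88, 80, 66], [55, 54, 50], [46, 47, 47], [47, 47, 48], [53, 55, 55], [64, 66, 65]] [69 72 71]
```

```bash
sed -i 's/def braces(im,C,box,z=21,mn=60)/def braces(im,C,box,th,z=21,mn=60)/; s/hsv\[...,2\]<110/hsv[...,2]<140/; s/im.min(2)>120/hsv[...,2]>th/' h.py
cat > m.py <<'E'
from h import *
import pickle
ld=lambda f:cv2.imread(f'pics/{f}.png')[:,:,::-1].copy()
Cw=cam('wrist',pickle.load(open('w1.pkl','rb')));Ct=cam('top');Cs=cam('side')
W=braces(ld('w1'),Cw,(105,30,390,262),185);T=braces(ld('top0'),Ct,(285,95,450,245),115)
print(len(W),len(T))
for w,t in zip(W,T):
    print('z21',w[1][0].round(1),np.round(w[1][1:],1),'cen21',plane(*Cw,w[0],21).round(1),'tri',*[np.round(v,1) for v in tri(Cw,w[0],Ct,t[0])], 'top z21',t[1][0].round(1),np.round(t[1][1:],1))
E
python3 m.py
```

```text
4 4
z21 [ 449.  -161.6] [220.6  16.6  26.3] cen21 [[ 458.1 -155.8]] tri [ 449.2 -157.5    5.9] 6.2 top z21 [ 446.  -159.1] [227.6  16.4  26.1]
z21 [ 532.8 -280.7] [187.3  14.3  33. ] cen21 [[ 539.4 -276.4]] tri [ 5.363e+02 -2.822e+02  1.000e-01] 3.1 top z21 [ 532.1 -279.4] [192.7  18.2  33.1]
z21 [ 569.4 -342.8] [142.2  16.7  31. ] cen21 [[ 573.  -340.5]] tri [ 573.3 -349.1   -2.6] 1.0 top z21 [ 568.9 -342.4] [147.1  19.7  30.9]
z21 [ 485.2 -227.1] [94.  14.2 25.6] cen21 [[ 486.3 -226.6]] tri [ 483.9 -227.    11.2] 0.4 top z21 [ 483.1 -225.3] [97.3 17.5 25.4]
```

Wrist and top agree on the brace positions to about 2 mm at z=21. Next I'll look at the back with the wrist camera.

Call:
jog_arm --fingers '[0.4,0.4,0.4,0.4,0.4,0.4,0.4,0.4,0.4,0.4,0.4,0.4,0.4,0.4,0.4,0.4,0.4]' --xyz '[[0,10,4],[0,25,4],[0,34,4],[0,34,4],[0,34,4],[0,34,4],[0,34,4],[0,34,4],[0,34,4],[0,34,4],[0,34,4],[0,34,4],[0,34,4],[0,34,4],[0,34,4],[0,20,0],[0,5,0]]' --dr '[[0,0,2],[0,0,3],[0,0,3.5],[0,0,3.5],[0,0,3.5],[0,0,3.5],[0,0,3.5],[0,0,3.5],[0,0,3.5],[0,0,3.5],[0,0,3.5],[0,0,3.5],[0,0,3.5],[0,0,3.5],[0,0,3.5],[0,0,1.5],[0,0,0]]'

```text
time_s: 2.73
ee_pos: [499.4, 241.7, 231.4]
tool_rot: [-2.399, -2.028, -0.001]
ft_force: [-0.9, 0.5, 0.6]
finger_gap: 37.8
finger_force: 0.0
```

```bash
python3 - <<'E'
from h import *
import pickle
s=read_state();im=camera('wrist');cv2.imwrite('pics/w2.png',im[:,:,::-1]);pickle.dump(s,open('w2.pkl','wb'))
print(s['time_s'],s['ee_pos'],s['tool_rot'],np.round(s['q'],2),s['ft_force'])
E
```

```text
2.7333 [499.43563521 241.68980214 231.4150811 ] [-2.39935149e+00 -2.02760989e+00 -9.26758125e-04] [ 0.06  0.31 -0.7   1.7   0.21  1.21 -0.85] [-0.92660199  0.52053286  0.60822669]
```

View pics/w2.png

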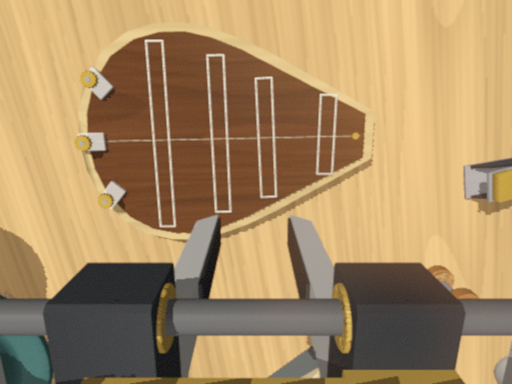

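Wrist view of the back: the four outlines are fully visible, at columns ~161 (line1), 218 (line2), 266 (line3) and 327 (line4). The hold-downs are on the left, at the tail.

```bash
cat > l.py <<'E'
from h import *
import pickle
ld=lambda f:cv2.imread(f'pics/{f}.png')[:,:,::-1].copy()
Cw=cam('wrist',pickle.load(open('w2.pkl','rb')));Ct=cam('top')
def lines(im,C,box,th):
    x0,y0,x1,y1=box;hsv=cv2.cvtColor(im,cv2.COLOR_RGB2HSV)
    m=np.zeros(im.shape[:2],np.uint8);m[y0:y1,x0:x1]=((hsv[...,2]>th)&(hsv[...,1]<110))[y0:y1,x0:x1]
    out=[]
    for c in cv2.findContours(m,cv2.RETR_EXTERNAL,cv2.CHAIN_APPROX_NONE)[0]:
        r=rect(plane(*C,c[:,0],21))
        if r[1]>60 and 10<r[2]<40: out.append(r)
    return sorted(out,key=lambda r:r[0][0])
for args in((ld('w2'),Cw,(120,38,340,230)),(ld('top0'),Ct,(95,115,195,232))):
    for th in (120,140,160,180): 
        L=lines(*args,th);print(th,[(r[0].round(1).tolist(),np.round(r[1:],1).tolist()) for r in L])
        if len(L)==4: best=L
    if args[1] is Cw:LW=best
    else:
        for a,b in zip(LW,best):
            pr=lambda C,p:(lambda q:(C[0]@q/q[2])[:2])(C[1][:3,:3].T@(np.r_[p,21]-C[1][:3,3]))
            print('tri',*np.round(tri(Cw,pr(Cw,a[0]),Ct,pr(Ct,b[0]))[0],1))
E
python3 l.py
cat >> m.py <<'E'
pr=lambda C,p:(lambda q:(C[0]@q/q[2])[:2])(C[1][:3,:3].T@(np.r_[p,21]-C[1][:3,3]))
for a,b in zip(W,T): print('tri',*np.round(tri(Cw,pr(Cw,a[1][0]),Ct,pr(Ct,b[1][0]))[0],1))
E
python3 m.py | grep ^tri
```

```text
120 []
140 []
160 [([388.4, 283.5], [233.0, 22.7, 80.6]), ([463.3, 273.3], [196.0, 28.7, 81.7])]
180 [([388.2, 283.7], [230.6, 21.9, 80.7]), ([460.5, 273.7], [195.9, 21.9, 81.8]), ([517.7, 261.4], [150.0, 22.4, 83.1])]
tri 446.8 -160.1 12.8
tri 533.0 -281.2 14.7
tri 570.1 -344.6 14.4
tri 484.0 -226.9 12.9Traceback (most recent call last):
  File "l.py", line 17, in <module>
    if args[1] is Cw:LW=best
                        ^^^^
NameError: name 'best' is not defined
```

```bash
python3 - <<'E'
s=open('l.py').read()
i=s.index('for args in')
s=s[:i]+'''
def one(im,C,box,th):
    x0,y0,x1,y1=box
    m=np.zeros(im.shape[:2],np.uint8);m[y0:y1,x0:x1]=(im.min(2)>th)[y0:y1,x0:x1]
    m=cv2.morphologyEx(m,cv2.MORPH_CLOSE,np.ones((3,3)))
    c=max(cv2.findContours(m,cv2.RETR_EXTERNAL,2)[0],key=lambda c:rect(c[:,0])[1])
    return rect(plane(*C,c[:,0],21))
BW=[(140,36,180,230),(202,50,236,216),(250,73,282,200),(312,90,342,178)]
BT=[(93,198,199,229),(104,171,192,200),(120,151,190,174),(139,121,183,141)]
pr=lambda C,p:(lambda q:(C[0]@q/q[2])[:2])(C[1][:3,:3].T@(np.r_[p,21]-C[1][:3,3]))
for bw,bt in zip(BW,BT):
    a=one(ld('w2'),Cw,bw,150);b=one(ld('top0'),Ct,bt,80)
    print(a[0].round(1),np.round(a[1:],1),'|',b[0].round(1),np.round(b[1:],1),'tri',np.round(tri(Cw,pr(Cw,a[0]),Ct,pr(Ct,b[0]))[0],1))
'''
open('l.py','w').write(s)
E
python3 l.py
```

```text
[388.4 283.7] [230.5  21.5  80.7] | [389.4 153.1] [ 60.8   9.8 170. ] tri [ 360.6  228.7 -189. ]
[460.5 273.7] [195.9  21.8  82. ] | [452.6 275.5] [21.8  2.4 91.1] tri [456.4 275.   16.2]
[517.4 261.6] [149.6  21.4  83.4] | [534.4 180.4] [22.   4.8  1.9] tri [ 542.5  227.3 -173.7]
[593.6 254.7] [100.5  25.9  78.6] | [596.1 204.5] [46.  13.8 13.2] tri [ 623.7  234.7 -119. ]
```

```bash
cat >> l.py <<'E'
print('--')
for th in (180,200,215): a=one(ld('w2'),Cw,(315,90,340,178),th);print(a[0].round(1),np.round(a[1:],1))
a=[one(ld('w2'),Cw,b,190) for b in BW]
for th in (90,100,110,120):
  for a_,bt in zip(a,BT):
    try:
        b=one(ld('top0'),Ct,bt,th);print(th,b[0].round(1),np.round(b[1:],1),np.round(tri(Cw,pr(Cw,a_[0]),Ct,pr(Ct,b[0]))[0],1))
    except ValueError: pass
E
python3 l.py | sed 1,/--/d
```

```text
[600.1 298.3] [ 20.5  10.6 173.2]
[607.7 301.2] [  3.7   1.2 170.4]Traceback (most recent call last):
  File "l.py", line 27, in <module>
    for th in (180,200,215): a=one(ld('w2'),Cw,(315,90,340,178),th);print(a[0].round(1),np.round(a[1:],1))
                               ~~~^^^^^^^^^^^^^^^^^^^^^^^^^^^^^^^^^
  File "l.py", line 18, in one
    c=max(cv2.findContours(m,cv2.RETR_EXTERNAL,2)[0],key=lambda c:rect(c[:,0])[1])
ValueError: max() iterable argument is empty
```

```bash
python3 - <<'E'
import cv2
im=cv2.imread('pics/top0.png');cv2.imwrite('pics/crop.png',cv2.resize(im[100:235,85:205],None,fx=4,fy=4,interpolation=0))
print(im[205:222,120].tolist(), im[160:178,140].tolist())
E
```

```text
[[56, 67, 85], [86, 98, 114], [73, 85, 101], [44, 56, 77], [30, 44, 68], [28, 43, 67], [30, 44, 68], [31, 45, 69], [59, 71, 89], [92, 105, 120], [81, 94, 111], [51, 63, 83], [31, 45, 70], [30, 44, 69], [29, 43, 68], [27, 42, 67], [28, 42, 66]] [[31, 45, 71], [31, 46, 71], [57, 69, 88], [87, 100, 116], [73, 85, 102], [44, 56, 77], [29, 45, 70], [29, 44, 69], [29, 44, 69], [29, 43, 69], [28, 42, 67], [28, 42, 67], [29, 44, 67], [30, 44, 67], [28, 43, 67], [29, 43, 67], [28, 43, 67], [33, 45, 68]]
```

Top threshold should be ~52. For line4 I'll cut the centre line out with tighter thresholds.

```bash
python3 - <<'E'
s=open('l.py').read();i=s.index("print('--')")
open('l.py','w').write(s[:i]+'''print('--')
for th in (130,140,160,165,170): a=one(ld('w2'),Cw,(316,90,340,178),th);print(th,a[0].round(1),np.round(a[1:],1))
for bw,bt in zip(BW,BT):
    a=one(ld('w2'),Cw,bw,160);b=one(ld('top0'),Ct,bt,52)
    print(b[0].round(1),np.round(b[1:],1),np.round(tri(Cw,pr(Cw,a[0]),Ct,pr(Ct,b[0]))[0],1))
''')
E
python3 l.py | sed 1,/--/d
```

```text
130 [594.3 254.3] [108.3  29.4  83. ]
140 [592.5 256.6] [104.   23.8  78.7]
160 [592.1 255. ] [100.   21.1  80. ]
165 [596.8 282.4] [44.5 20.7 79.2]
170 [601. 251.] [38.4  1.2 83.7]
[393.8 278.6] [254.2  72.   91.2] [384.8 312.9 -56. ]
[462.2 275.6] [201.1  27.3  82.4] [ 464.6  334.8 -150.8]
[519.7 258.9] [162.7  46.1  92. ] [529.  288.4 -81.7]
[594.4 249.5] [105.8  46.7  91. ] [596.  253.    7.6]
```

Call:
jog_arm --fingers '[0.4,0.4,0.4,0.4,0.4,0.4,0.4,0.4,0.4,0.4,0.4,0.4,0.4,0.4,0.4,0.4]' --xyz '[[-1,-10,-4],[-4,-31,-9],[-4,-31,-9],[-4,-31,-9],[-4,-31,-9],[-4,-31,-9],[-4,-31,-9],[-4,-31,-9],[-4,-31,-9],[-4,-31,-9],[-4,-31,-9],[-4,-31,-9],[-4,-31,-9],[-2,-15,-8],[-2,-6,-5],[0,0,0]]' --dr '[[0,0,0],[0,0,-4.5],[0,0,-4.5],[0,0,-4.5],[0,0,-4.5],[0,0,-4.5],[0,0,-4.5],[0,0,-4.5],[0,0,-4.5],[0,0,-4.5],[0,0,-4.5],[0,0,-4.5],[0,0,-4.5],[0,0,0],[0,0,0],[0,0,0]]'

```text
time_s: 4.12
ee_pos: [445.9, -166.8, 105.1]
tool_rot: [-3.062, -0.7, 0.003]
ft_force: [0.8, -0.2, 1.4]
finger_gap: 37.5
finger_force: 0.0
```

```bash
python3 - <<'E'
from h import *
import pickle
s=read_state();im=camera('wrist');cv2.imwrite('pics/w3.png',im[:,:,::-1]);pickle.dump(s,open('w3.pkl','wb'))
print(s['time_s'],s['ee_pos'],s['tool_rot'],np.round(s['q'],2))
E
```

```text
4.1167 [ 445.93479474 -166.8039155   105.07174624] [-3.06207285e+00 -6.99915108e-01  2.58668260e-03] [ 0.57  0.25 -0.32  2.03  0.1   0.88 -0.92]
```

View pics/w3.png

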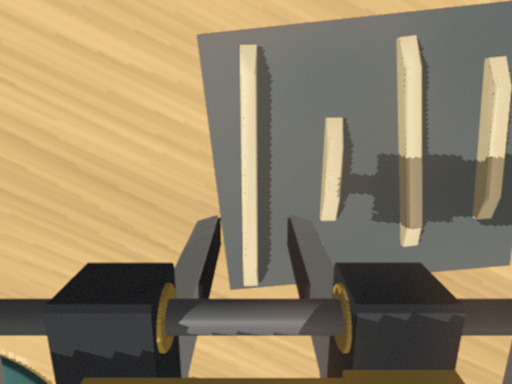

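Brace 1 is fully in view at columns 240–258, rows 44–286, lined up between the fingers. I'll refine its pose once.

```bash
cat > w.py <<'E'
import sys
from h import *
import pickle
# usage: w.py name x0 y0 x1 y1 th : pale bar inside the box, on plane z=21
n=sys.argv[1];x0,y0,x1,y1,th=map(int,sys.argv[2:7])
im=cv2.imread(f'pics/{n}.png')[:,:,::-1].copy();s=pickle.load(open(n+'.pkl','rb'));C=cam('wrist',s)
m=np.zeros(im.shape[:2],np.uint8);m[y0:y1,x0:x1]=(im.max(2)>th)[y0:y1,x0:x1]
c=max(cv2.findContours(m,cv2.RETR_EXTERNAL,cv2.CHAIN_APPROX_NONE)[0],key=cv2.contourArea)
print('rect z21',*[np.round(v,1) for v in rect(plane(*C,c[:,0],21))],'z12',*[np.round(v,1) for v in rect(plane(*C,c[:,0],12))])
Rm=R.from_rotvec(s['tool_rot']).as_matrix();print('tool yaw',np.degrees(np.arctan2(Rm[1,0],Rm[0,0])).round(2),'tilt',Rm[:,2].round(3),s['ee_pos'].round(1))
E
python3 w.py w3 228 38 268 292 185
```

```text
rect z21 [ 447.3 -160. ] 219.8 13.7 26.3 z12 [ 445.3 -160.8] 226.5 14.1 26.3
tool yaw 25.75 tilt [-0.002  0.    -1.   ] [ 445.9 -166.8  105.1]
```

Call:
jog_arm --fingers '[0.4,0.4,0.4,0.4,0.4,0.4,0.4,0.4,0.4,0,0,0,0,0]' --xyz '[[0,3,-5],[0,3,-15],[0,0,-20],[0,0,-20],[0,0,-20],[0,0,-10],[0,0,-6],[0,0,-3],[0,0,0],[0,0,0],[0,0,0],[0,0,0],[0,0,0],[0,0,0]]' --dr '[[0,0,0.4],[0,0,0],[0,0,0],[0,0,0],[0,0,0],[0,0,0],[0,0,0],[0,0,0],[0,0,0],[0,0,0],[0,0,0],[0,0,0],[0,0,0],[0,0,0]]' --squeeze 20

```text
time_s: 5.33
ee_pos: [448.3, -158.9, 7.2]
tool_rot: [3.059, 0.716, 0.001]
ft_force: [0.3, -0.2, 0.1]
finger_gap: 7.6
finger_force: 0.0
```

The gap is 7.6 mm, narrower than the 14 mm brace, with no force, so something is off. I'll look before moving.

```bash
python3 - <<'E'
from h import *
import pickle
s=read_state();im=camera('wrist');t=camera('side');pickle.dump(s,open('w4.pkl','wb'))
cv2.imwrite('pics/w4.png',im[:,:,::-1])
c=cv2.resize(t[80:200,210:390],None,fx=2,fy=2)
cv2.imwrite('pics/w4c.png',np.vstack([im[:,60:420][:, :360],c[:, :360]])[:,:,::-1])
print(s['finger_gap'],s['finger_force'],s['ee_pos'])
E
```

```text
7.591832187027803 0.0 [ 448.33757441 -158.93893925    7.23485994]
```

View pics/w4c.png

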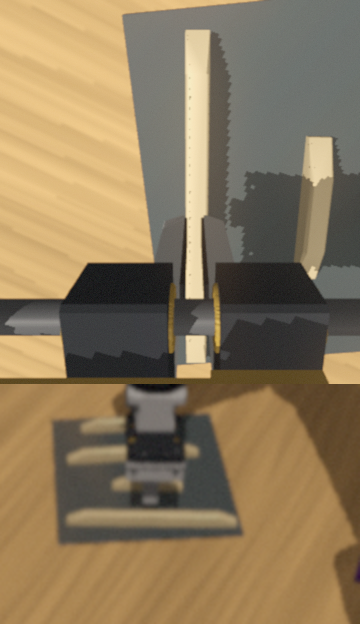

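Call:
jog_arm --fingers '[0,0,0,0]' --xyz '[[0,0,0],[0,0,0],[0,0,0],[0,0,0]]' --dr '[[0,0,0],[0,0,0],[0,0,0],[0,0,0]]'

```text
time_s: 5.77
ee_pos: [448.2, -158.8, 6.9]
tool_rot: [-3.059, -0.716, 0.0]
ft_force: [-0.5, 0.6, 0.1]
finger_gap: 0.4
finger_force: 0.0
```

```bash
python3 - <<'E'
from h import *
im=camera('wrist');t=camera('side');p=camera('top')
cv2.imwrite('pics/w5.png',im[:,:,::-1]);cv2.imwrite('pics/s5.png',t[:,:,::-1])
s=read_state();K,T=cam('side')
for z in (0,18.8,40):
    q=T[:3,:3].T@(s['ee_pos']+[0,0,z]-T[:3,3]);print(z,(K@q/q[2])[:2].round(1))
c=cv2.resize(t[90:170,220:340],None,fx=4,fy=4,interpolation=cv2.INTER_CUBIC)
c2=im[180:384,130:370]
cv2.imwrite('pics/c5.png',np.vstack([c,np.hstack([c2,cv2.resize(p[90:250,285:450],(240,204))])])[:,:,::-1])
E
```

```text
0 [283.8 148.6]
18.8 [284.1 143.2]
40 [284.4 137.1]
```

View pics/c5.png

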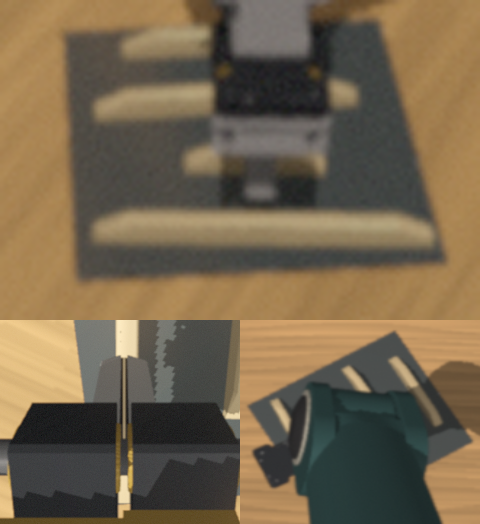

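Closed on nothing: the side view projects the reported TCP to (284,149), but the fingertips show at about (285,140). Brace 1 is also unobstructed, so the real finger ends sit about 25–30 mm above the nominal TCP. I'll open and lower in small steps, watching the force.

Call:
jog_arm --fingers '[0.4,0.4,0.4,0.4,0.4,0.4,0.4,0.4,0.4]' --xyz '[[-1,0,0],[-1,-2,0],[0,0,0],[0,0,0],[0,0,-3],[0,0,-3],[0,0,-3],[0,0,-3],[0,0,0]]' --dr '[[0,0,0],[0,0,0],[0,0,0],[0,0,0],[0,0,0],[0,0,0],[0,0,0],[0,0,0],[0,0,0]]'

```text
time_s: 6.67
ee_pos: [445.8, -160.7, -5.8]
tool_rot: [-3.058, -0.716, 0.001]
ft_force: [-1.1, 0.4, 1.1]
finger_gap: 37.8
finger_force: 0.0
```

```bash
python3 - <<'E'
from h import *
t=camera('side');w=camera('wrist')
c=cv2.resize(t[90:170,220:340],None,fx=4,fy=4,interpolation=cv2.INTER_CUBIC)
cv2.imwrite('pics/c6.png',np.vstack([c,cv2.resize(w[180:384,100:400],(480,326))])[:,:,::-1])
s=read_state();print(s['ee_pos'],s['ft_force'],s['finger_gap'])
E
```

```text
[ 446.05288277 -160.74248542   -5.25927073] [0.46520767 0.11033017 0.02821752] 37.90307603550446
```

View pics/c6.png

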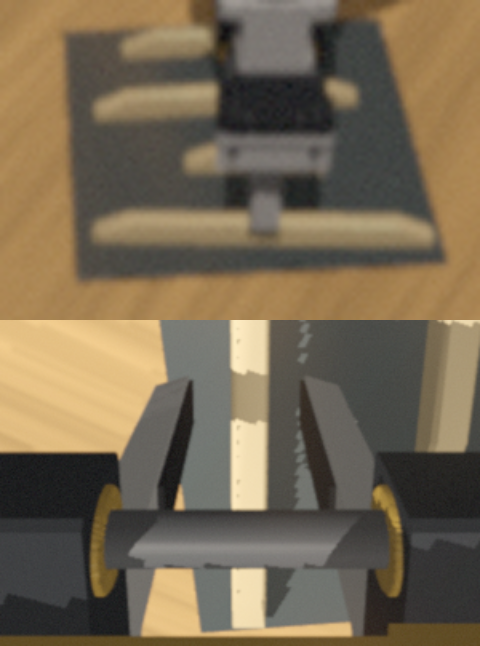

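Reported TCP z is −5 with no contact, which confirms the offset. In the crop the near finger's end is at about (265,235), i.e. side pixel (286,149). I'll estimate its height from there.

```bash
python3 - <<'E'
from h import *
K,T=cam('side');a=np.radians(26.3);n=np.array([-np.sin(a),np.cos(a)])
for off in (19,25,31):
    xy=np.array([446,-160.7])+n*off
    for z in (5,15,25):
        q=T[:3,:3].T@(np.r_[xy,z]-T[:3,3]);print(off,z,(K@q/q[2])[:2].round(1),end=' ')
    print()
E
```

```text
19 5 [284.9 153.6] 19 15 [285.1 150.8] 19 25 [285.3 147.9] 
25 5 [285.  155.1] 25 15 [285.1 152.2] 25 25 [285.3 149.4] 
31 5 [285.  156.6] 31 15 [285.2 153.7] 31 25 [285.4 150.9]
```

Call:
jog_arm --fingers '[0.4,0.4,0.4,0.4,0.4,0.4]' --xyz '[[0,0,-3],[0,0,-3],[0,0,-3],[0,0,-3],[0,0,-2],[0,0,0]]' --dr '[[0,0,0],[0,0,0],[0,0,0],[0,0,0],[0,0,0],[0,0,0]]'

```text
time_s: 7.27
ee_pos: [445.9, -160.7, -19.6]
tool_rot: [-3.058, -0.716, 0.001]
ft_force: [-0.9, -0.3, -0.4]
finger_gap: 37.8
finger_force: 0.0
```

Call:
jog_arm --fingers '[0,0,0,0,0,0]' --xyz '[[0,0,0],[0,0,0],[0,0,0],[0,0,0],[0,0,0],[0,0,0]]' --dr '[[0,0,0],[0,0,0],[0,0,0],[0,0,0],[0,0,0],[0,0,0]]'

```text
time_s: 7.77
ee_pos: [446.2, -160.9, -19.0]
tool_rot: [3.059, 0.716, 0.0]
ft_force: [-0.4, 0.2, 2.4]
finger_gap: 13.6
finger_force: 20.0
```

Gripped: gap 13.6 mm, 20 N. Now lift and carry it to line 1.

Call:
jog_arm --fingers '[0,0,0,0,0,0,0,0,0,0,0,0,0,0,0,0,0,0,0,0]' --xyz '[[0,0,8],[0,0,25],[0,0,30],[-2,10,17],[-2,20,0],[-4,33,0],[-4,33,0],[-4,33,0],[-4,33,0],[-4,33,0],[-4,33,0],[-4,33,0],[-4,33,0],[-4,33,0],[-4,33,0],[-4,33,0],[-4,33,0],[-4,12,0],[-2,6,0],[0,0,0]]' --dr '[[0,0,0],[0,0,0],[0,0,0],[0,0,0],[0,0,2],[0,0,4.5],[0,0,4.5],[0,0,4.5],[0,0,4.5],[0,0,4.5],[0,0,4.5],[0,0,4.5],[0,0,4.5],[0,0,4.5],[0,0,4.5],[0,0,4.5],[0,0,3],[0,0,0],[0,0,0],[0,0,0]]'

```text
time_s: 9.43
ee_pos: [387.1, 284.1, 60.8]
tool_rot: [-2.389, -2.039, 0.001]
ft_force: [0.5, -0.2, -0.1]
finger_gap: 13.4
finger_force: 20.0
```

```bash
python3 - <<'E'
from h import *
import pickle
s=read_state();w=camera('wrist');cv2.imwrite('pics/w7.png',w[:,:,::-1]);pickle.dump(s,open('w7.pkl','wb'))
Rm=R.from_rotvec(s['tool_rot']).as_matrix();print(s['ee_pos'],np.degrees(np.arctan2(Rm[1,0],Rm[0,0])),s['ft_force'],s['finger_gap'])
E
```

```text
[387.08527701 284.12096469  60.79561996] 80.9727423254428 [ 0.50659245 -0.24900507 -0.11062983] 13.369791672363151
```

View pics/w7.png

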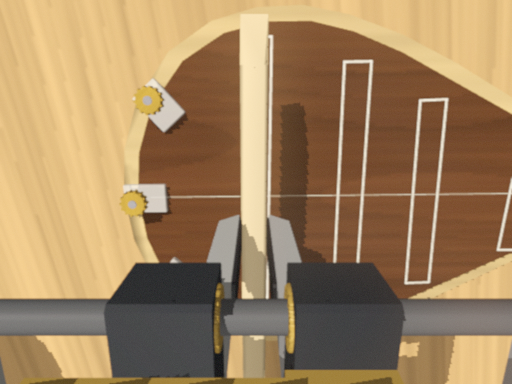

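The brace is held parallel to outline 1; its right pencilled edge shows at column ~271. Now lower it.

Call:
jog_arm --fingers '[0,0,0,0,0,0,0,0]' --xyz '[[1,0,-8],[0,0,-18],[0,0,-18],[0,0,-9],[0,0,-4],[0,0,-2],[0,0,-2],[0,0,0]]' --dr '[[0,0,0],[0,0,0],[0,0,0],[0,0,0],[0,0,0],[0,0,0],[0,0,0],[0,0,0]]'

```text
time_s: 10.15
ee_pos: [389.4, 283.1, 0.2]
tool_rot: [2.392, 2.037, 0.001]
ft_force: [0.3, 1.2, -0.8]
finger_gap: 13.8
finger_force: 20.0
```

Call:
jog_arm --fingers '[0,0,0]' --xyz '[[0,0,-1],[0,0,-0.5],[0,0,0]]' --dr '[[0,0,0],[0,0,0],[0,0,0]]'

```text
time_s: 10.4
ee_pos: [389.6, 283.3, -1.0]
tool_rot: [2.391, 2.037, 0.001]
ft_force: [-0.0, -1.3, 6.4]
finger_gap: 13.3
finger_force: 20.0
```

Contact at 6.4 N. Release it, rise, and head to brace 2.

Call:
jog_arm --fingers '[0.2,0.35,0.35,0.35,0.35,0.35,0.35,0.35]' --xyz '[[0,0,0],[0,0,0],[0,0,0],[0,0,0],[0,0,8],[0,0,22],[0,0,30],[0,0,25]]' --dr '[[0,0,0],[0,0,0],[0,0,0],[0,0,0],[0,0,0],[0,0,0],[0,0,0],[0,0,0]]'

```text
time_s: 11.07
ee_pos: [388.7, 283.4, 85.2]
tool_rot: [-2.39, -2.038, 0.001]
ft_force: [0.6, -0.6, 0.1]
finger_gap: 32.6
finger_force: 0.0
```

Call:
jog_arm --fingers '[0.35,0.35,0.35,0.35,0.35,0.35,0.35,0.35,0.35,0.35,0.35,0.35,0.35,0.35,0.35,0.35,0.35,0.35,0.35,0.35]' --xyz '[[3,-12,0],[8,-33,-2],[8,-33,-2],[8,-33,-2],[8,-33,-2],[8,-33,-2],[8,-33,-2],[8,-33,-2],[8,-33,-2],[8,-33,-2],[8,-33,-2],[8,-33,-2],[8,-33,-2],[8,-33,-2],[9,-33,-2],[9,-33,-2],[9,-33,-2],[6,-18,0],[4,-7,0],[0,0,0]]' --dr '[[0,0,0],[0,0,-3],[0,0,-3],[0,0,-3],[0,0,-3],[0,0,-3],[0,0,-3],[0,0,-3],[0,0,-3],[0,0,-3],[0,0,-3],[0,0,-3],[0,0,-3],[0,0,-3],[0,0,-3],[0,0,-3],[0,0,-3],[0,0,0],[0,0,0],[0,0,0]]'

```text
time_s: 12.73
ee_pos: [533.5, -283.0, 51.6]
tool_rot: [-3.014, -0.886, -0.001]
ft_force: [0.3, 1.0, -0.4]
finger_gap: 32.7
finger_force: 0.0
```

```bash
cat > snap.py <<'E'
import sys
from h import *
import pickle
n=sys.argv[1];s=read_state();w=camera('wrist');cv2.imwrite(f'pics/{n}.png',w[:,:,::-1]);pickle.dump(s,open(n+'.pkl','wb'))
C=cam('wrist',s);b=((w.max(2)>185)&(w.min(2)>115)).astype(np.uint8)
Rm=R.from_rotvec(s['tool_rot']).as_matrix();print('t',s['time_s'],s['ee_pos'].round(1),'yaw',np.degrees(np.arctan2(Rm[1,0],Rm[0,0])).round(1),s['finger_gap'])
for c in cv2.findContours(b,cv2.RETR_EXTERNAL,cv2.CHAIN_APPROX_NONE)[0]:
    if cv2.contourArea(c)<300: continue
    r=rect(plane(*C,c[:,0],12))
    if r[2]<25: print(rect(c[:,0])[0].round(),r[0].round(1),np.round(r[1:],1))
E
python3 snap.py w8
```

```text
t 12.7333 [ 533.5 -283.    51.6] yaw 32.8 32.73671878011563
[161. 205.] [ 484.4 -226.6] [95.1 16.4 25.2]
[353. 146.] [ 603.4 -325.2] [67.4 18.  31. ]
[252. 182.] [ 534.3 -280.4] [185.8  13.9  32.8]
```

Call:
jog_arm --fingers '[0.35,0.35,0.35,0.35,0.35,0.35,0.35,0,0,0,0,0]' --xyz '[[0,2,-10],[0,0,-20],[0,0,-20],[0,0,-10],[0,0,-6],[0,0,-4],[0,0,-1],[0,0,0],[0,0,0],[0,0,0],[0,0,0],[0,0,0]]' --dr '[[0,0,0],[0,0,0],[0,0,0],[0,0,0],[0,0,0],[0,0,0],[0,0,0],[0,0,0],[0,0,0],[0,0,0],[0,0,0],[0,0,0]]'

```text
time_s: 13.78
ee_pos: [533.5, -280.1, -19.0]
tool_rot: [3.013, 0.888, 0.001]
ft_force: [-0.5, 0.2, 6.3]
finger_gap: 13.7
finger_force: 20.0
```

Call:
jog_arm --fingers '[0,0,0,0]' --xyz '[[0,0,8],[0,0,25],[0,0,30],[0,0,17]]' --dr '[[0,0,0],[0,0,0],[0,0,0],[0,0,0]]'

```text
time_s: 14.12
ee_pos: [533.9, -280.1, 63.5]
tool_rot: [3.012, 0.888, 0.002]
ft_force: [0.7, -0.8, 0.3]
finger_gap: 13.8
finger_force: 20.0
```

Call:
jog_arm --fingers '[0,0,0,0,0,0,0,0,0,0,0,0,0,0,0,0,0,0,0]' --xyz '[[-2,12,0],[-4,24,0],[-4.5,35,0],[-4.5,35,0],[-4.5,35,0],[-4.5,35,0],[-4.5,35,0],[-4.5,35,0],[-4.5,35,0],[-4.5,35,0],[-4.5,35,0],[-4.5,35,0],[-4.5,35,0],[-4.5,35,0],[-4.5,35,0],[-4.5,35,0],[-3,20,0],[-1,8,0],[0,0,0]]' --dr '[[0,0,0],[0,0,0],[0,0,3.5],[0,0,3.5],[0,0,3.5],[0,0,3.5],[0,0,3.5],[0,0,3.5],[0,0,3.5],[0,0,3.5],[0,0,3.5],[0,0,3.5],[0,0,3.5],[0,0,3.5],[0,0,3.5],[0,0,3.5],[0,0,0],[0,0,0],[0,0,0]]'

```text
time_s: 15.7
ee_pos: [459.0, 276.0, 60.3]
tool_rot: [-2.37, -2.061, 0.0]
ft_force: [-0.6, 0.2, -0.9]
finger_gap: 13.2
finger_force: 20.0
```

```bash
python3 snap.py w9
```

```text
t 15.7 [459.  276.   60.3] yaw 82.0 13.189347165454299
[238. 356.] [421.3 122.7] [44.8 17.8 82. ]
[ 10. 359.] [214.6 148.3] [51.8 19.4 83.1]
[331. 182.] [520.6 271.3] [129.2  21.8  83.3]
[156. 150.] [387.4 313.2] [177.2  21.5  78.4]
```

View pics/w9.png

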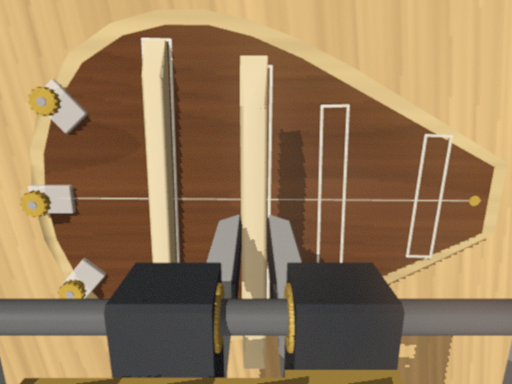

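Brace 1 lies inside its outline, with the white edge showing along the right and top. Brace 2 hangs parallel over line 2. Lower it.

Call:
jog_arm --fingers '[0,0,0,0,0,0,0,0,0,0]' --xyz '[[1.5,-2,-8],[0,0,-18],[0,0,-18],[0,0,-8],[0,0,-4],[0,0,-2],[0,0,-2],[0,0,-1],[0,0,-0.5],[0,0,0]]' --dr '[[0,0,0],[0,0,0],[0,0,0],[0,0,0],[0,0,0],[0,0,0],[0,0,0],[0,0,0],[0,0,0],[0,0,0]]'

```text
time_s: 16.58
ee_pos: [461.9, 272.3, -0.7]
tool_rot: [2.374, 2.058, 0.001]
ft_force: [0.0, 0.2, 0.8]
finger_gap: 13.4
finger_force: 20.0
```

Call:
jog_arm --fingers '[0,0]' --xyz '[[-0.5,0.5,-1],[0,0,0]]' --dr '[[0,0,0],[0,0,0]]'

```text
time_s: 16.75
ee_pos: [461.9, 272.5, -1.3]
tool_rot: [2.373, 2.057, 0.001]
ft_force: [-0.1, -3.7, 11.4]
finger_gap: 13.9
finger_force: 20.0
```

Call:
jog_arm --fingers '[0.2,0.3,0.3,0.3,0.3,0.3,0.3,0.3]' --xyz '[[0,0,0],[0,0,0],[0,0,0],[0,0,0],[0,0,8],[0,0,22],[0,0,30],[0,0,25]]' --dr '[[0,0,0],[0,0,0],[0,0,0],[0,0,0],[0,0,0],[0,0,0],[0,0,0],[0,0,0]]'

```text
time_s: 17.42
ee_pos: [460.8, 272.9, 84.8]
tool_rot: [-2.373, -2.058, 0.0]
ft_force: [0.1, 0.5, 0.3]
finger_gap: 28.1
finger_force: 0.0
```

Call:
jog_arm --fingers '[0.35,0.35,0.35,0.35,0.35,0.35,0.35,0.35,0.35,0.35,0.35,0.35,0.35,0.35,0.35,0.35,0.35,0.35,0.35,0.35]' --xyz '[[2,-12,0],[4,-24,0],[6.3,-36,-2],[6.3,-36,-2],[6.3,-36,-2],[6.3,-36,-2],[6.3,-36,-2],[6.3,-36,-2],[6.3,-36,-2],[6.3,-36,-2],[6.3,-36,-2],[6.3,-36,-2],[6.3,-36,-2],[6.3,-36,-2],[6.3,-36,-2],[6.3,-36,-2],[6.3,-36,-2],[5,-26,0],[2,-14,0],[0,0,0]]' --dr '[[0,0,0],[0,0,0],[0,0,-3.4],[0,0,-3.4],[0,0,-3.4],[0,0,-3.4],[0,0,-3.4],[0,0,-3.4],[0,0,-3.4],[0,0,-3.4],[0,0,-3.4],[0,0,-3.4],[0,0,-3.4],[0,0,-3.4],[0,0,-3.4],[0,0,-3.4],[0,0,-3.4],[0,0,0],[0,0,0],[0,0,0]]'

```text
time_s: 19.08
ee_pos: [567.9, -346.6, 52.6]
tool_rot: [3.029, 0.831, -0.001]
ft_force: [-0.4, 0.2, 0.6]
finger_gap: 32.9
finger_force: 0.0
```

```bash
python3 snap.py w10
```

```text
t 19.0833 [ 567.9 -346.6   52.6] yaw 30.7 32.87295458007579
[ 69. 206.] [ 483.5 -226.5] [96.8 19.3 25.1]
[254. 185.] [ 569.7 -345.4] [146.1  13.9  30.7]
```

Call:
jog_arm --fingers '[0.35,0.35,0.35,0.35,0.35,0.35,0.35,0,0,0,0,0]' --xyz '[[1.5,1.5,-10],[0,0,-20],[0,0,-20],[0,0,-10],[0,0,-6],[0,0,-4],[0,0,-2],[0,0,0],[0,0,0],[0,0,0],[0,0,0],[0,0,0]]' --dr '[[0,0,0],[0,0,0],[0,0,0],[0,0,0],[0,0,0],[0,0,0],[0,0,0],[0,0,0],[0,0,0],[0,0,0],[0,0,0],[0,0,0]]'

```text
time_s: 20.13
ee_pos: [570.6, -342.1, -18.4]
tool_rot: [3.028, 0.835, 0.001]
ft_force: [-0.1, -1.0, 4.7]
finger_gap: 13.6
finger_force: 20.0
```

Call:
jog_arm --fingers '[0,0,0,0]' --xyz '[[0,0,8],[0,0,25],[0,0,30],[0,0,17]]' --dr '[[0,0,0],[0,0,0],[0,0,0],[0,0,0]]'

```text
time_s: 20.47
ee_pos: [571.0, -342.2, 64.3]
tool_rot: [3.027, 0.835, 0.003]
ft_force: [0.3, -1.1, 0.5]
finger_gap: 13.6
finger_force: 20.0
```

Call:
jog_arm --fingers '[0,0,0,0,0,0,0,0,0,0,0,0,0,0,0,0,0,0,0,0]' --xyz '[[-1,12,0],[-2,24,0],[-3,36,0],[-3,36,0],[-3,36,0],[-3,36,0],[-3,36,0],[-3,36,0],[-3,36,0],[-3,36,0],[-3,36,0],[-3,36,0],[-3,36,0],[-3,36,0],[-3,36,0],[-3,36,0],[-3,36,0],[-3,20,0],[-2,9.5,0],[0,0,0]]' --dr '[[0,0,0],[0,0,0],[0,0,3.5],[0,0,3.5],[0,0,3.5],[0,0,3.5],[0,0,3.5],[0,0,3.5],[0,0,3.5],[0,0,3.5],[0,0,3.5],[0,0,3.5],[0,0,3.5],[0,0,3.5],[0,0,3.5],[0,0,3.5],[0,0,3.5],[0,0,0],[0,0,0],[0,0,0]]'

```text
time_s: 22.13
ee_pos: [515.8, 265.8, 60.8]
tool_rot: [-2.343, -2.092, 0.0]
ft_force: [-0.0, -0.5, -0.8]
finger_gap: 13.6
finger_force: 20.0
```

```bash
python3 snap.py w11 | head -1
```

```text
t 22.1333 [515.8 265.8  60.8] yaw 83.5 13.629605993903082
```

Call:
jog_arm --fingers '[0,0,0,0,0,0,0,0,0,0,0]' --xyz '[[0.5,-1.5,-8],[0,0,-18],[0,0,-18],[0,0,-8],[0,0,-4],[0,0,-2],[0,0,-2],[0,0,-1],[0,0,-1],[0,0,-0.5],[0,0,0]]' --dr '[[0,0,0],[0,0,0],[0,0,0],[0,0,0],[0,0,0],[0,0,0],[0,0,0],[0,0,0],[0,0,0],[0,0,0],[0,0,0]]'

```text
time_s: 23.1
ee_pos: [518.2, 262.2, -0.5]
tool_rot: [2.346, 2.088, 0.001]
ft_force: [-2.4, -2.9, 12.9]
finger_gap: 13.7
finger_force: 20.0
```

Call:
jog_arm --fingers '[0.2,0.3,0.3,0.3,0.3,0.3,0.3,0.3]' --xyz '[[0,0,0],[0,0,0],[0,0,0],[0,0,0],[0,0,8],[0,0,22],[0,0,30],[0,0,25]]' --dr '[[0,0,0],[0,0,0],[0,0,0],[0,0,0],[0,0,0],[0,0,0],[0,0,0],[0,0,0]]'

```text
time_s: 23.77
ee_pos: [517.4, 262.4, 85.3]
tool_rot: [-2.346, -2.089, 0.0]
ft_force: [-0.7, 0.5, -0.0]
finger_gap: 28.1
finger_force: 0.0
```

Call:
jog_arm --fingers '[0.35,0.35,0.35,0.35,0.35,0.35,0.35,0.35,0.35,0.35,0.35,0.35,0.35,0.35,0.35,0.35,0.35,0.35]' --xyz '[[-1,-12,0],[-1,-24,0],[-2.3,-33,-2.5],[-2.3,-33,-2.5],[-2.3,-33,-2.5],[-2.3,-33,-2.5],[-2.3,-33,-2.5],[-2.3,-33,-2.5],[-2.3,-33,-2.5],[-2.3,-33,-2.5],[-2.3,-33,-2.5],[-2.3,-33,-2.5],[-2.3,-33,-2.5],[-2.3,-33,-2.5],[-2.3,-33,-2.5],[-1,-16,0],[-0.5,-8,0],[0,0,0]]' --dr '[[0,0,0],[0,0,0],[0,0,-4.5],[0,0,-4.5],[0,0,-4.5],[0,0,-4.5],[0,0,-4.5],[0,0,-4.5],[0,0,-4.5],[0,0,-4.5],[0,0,-4.5],[0,0,-4.5],[0,0,-4.5],[0,0,-4.5],[0,0,-4.5],[0,0,0],[0,0,0],[0,0,0]]'

```text
time_s: 25.27
ee_pos: [483.9, -228.2, 51.0]
tool_rot: [3.068, 0.674, -0.0]
ft_force: [-0.2, 0.3, 0.7]
finger_gap: 33.2
finger_force: 0.0
```

```bash
python3 snap.py w12
```

```text
t 25.2667 [ 483.9 -228.2   51. ] yaw 24.8 33.21098305172389
[254. 192.] [ 483.4 -227.5] [96.6 14.3 25.2]
[496.  80.] [ 629.7 -349.7] [112.1  22.1  35.6]
```

Call:
jog_arm --fingers '[0.35,0.35,0.35,0.35,0.35,0.35,0.35,0,0,0,0,0]' --xyz '[[-0.5,0,-10],[0,0,-20],[0,0,-20],[0,0,-10],[0,0,-6],[0,0,-3],[0,0,-1],[0,0,0],[0,0,0],[0,0,0],[0,0,0],[0,0,0]]' --dr '[[0,0,0.4],[0,0,0],[0,0,0],[0,0,0],[0,0,0],[0,0,0],[0,0,0],[0,0,0],[0,0,0],[0,0,0],[0,0,0],[0,0,0]]'

```text
time_s: 26.32
ee_pos: [484.1, -227.1, -18.5]
tool_rot: [3.065, 0.686, 0.001]
ft_force: [-0.7, -0.1, 6.1]
finger_gap: 13.4
finger_force: 20.0
```

Call:
jog_arm --fingers '[0,0,0,0]' --xyz '[[0,0,8],[0,0,25],[0,0,30],[0,0,17]]' --dr '[[0,0,0],[0,0,0],[0,0,0],[0,0,0]]'

```text
time_s: 26.65
ee_pos: [484.4, -227.0, 63.9]
tool_rot: [3.065, 0.687, 0.002]
ft_force: [0.8, -0.4, -0.8]
finger_gap: 13.6
finger_force: 20.0
```

Call:
jog_arm --fingers '[0,0,0,0,0,0,0,0,0,0,0,0,0,0,0,0,0,0,0,0]' --xyz '[[2,12,0],[3,18,0],[7,31,0],[7,31,0],[7,31,0],[7,31,0],[7,31,0],[7,31,0],[7,31,0],[7,31,0],[7,31,0],[7,31,0],[7,31,0],[7,31,0],[7,31,0],[7,31,0],[3,12,0],[2,6,0],[0,0,0],[0,0,0]]' --dr '[[0,0,0],[0,0,0],[0,0,3.9],[0,0,3.9],[0,0,3.9],[0,0,3.9],[0,0,3.9],[0,0,3.9],[0,0,3.9],[0,0,3.9],[0,0,3.9],[0,0,3.9],[0,0,3.9],[0,0,3.9],[0,0,3.9],[0,0,3.9],[0,0,0],[0,0,0],[0,0,0],[0,0,0]]'

```text
time_s: 28.32
ee_pos: [591.6, 254.0, 60.6]
tool_rot: [2.411, 2.014, -0.002]
ft_force: [-0.2, -0.2, 0.6]
finger_gap: 13.4
finger_force: 20.0
```

```bash
python3 snap.py w13
```

```text
t 28.3167 [591.6 254.   60.6] yaw 79.8 13.44572376513527
[ 99. 361.] [420.7 121.7] [37.7 20.3 83.1]
[152. 183.] [511.5 272.9] [130.3  21.6  79. ]
[ 72. 183.] [448.9 279.8] [190.7  24.6  77.9]
[162.  36.] [546.8 379.2] [48.7  8.6 90.7]
[147.  31.] [537.3 384.3] [43.3 10.6 88.5]
```

View pics/w13.png

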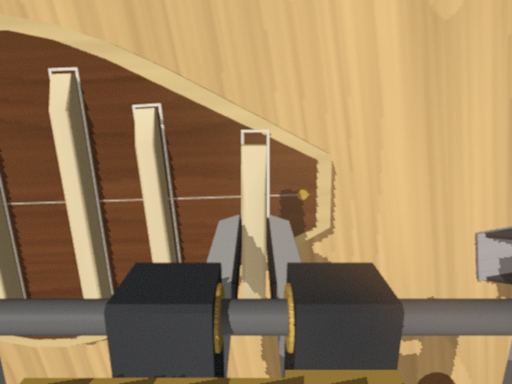

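Braces 2 and 3 lie inside their outlines. Brace 4 hangs over outline 4, whose top end is at (255,131). Set it down.

Call:
jog_arm --fingers '[0,0,0,0,0,0,0,0,0,0,0]' --xyz '[[0,1,-8],[0,0,-18],[0,0,-18],[0,0,-8],[0,0,-4],[0,0,-2],[0,0,-2],[0,0,-1],[0,0,-0.5],[0,0,-0.5],[0,0,0]]' --dr '[[0,0,0],[0,0,0],[0,0,0],[0,0,0],[0,0,0],[0,0,0],[0,0,0],[0,0,0],[0,0,0],[0,0,0],[0,0,0]]'

```text
time_s: 29.28
ee_pos: [592.1, 256.3, -0.5]
tool_rot: [2.409, 2.016, 0.001]
ft_force: [-0.6, -0.7, 4.2]
finger_gap: 13.8
finger_force: 20.0
```

Call:
jog_arm --fingers '[0.2,0.3,0.3,0.3,0.3,0.3,0.3,0.3,0.3,0.3,0.3,0.3,0.3,0.3,0.3,0.3]' --xyz '[[0,0,0],[0,0,0],[0,0,0],[0,0,0],[0,0,8],[0,0,22],[0,0,30],[0,0,30],[-15,-3,30],[-20,-3,30],[-20,-3,30],[-20,-3,30],[-15,-3,22],[0,0,0],[0,0,0],[0,0,0]]' --dr '[[0,0,0],[0,0,0],[0,0,0],[0,0,0],[0,0,0],[0,0,0],[0,0,0],[0,0,0],[0,0,0],[0,0,0],[0,0,0],[0,0,0],[0,0,0],[0,0,0],[0,0,0],[0,0,0]]'

```text
time_s: 30.62
ee_pos: [501.9, 240.8, 230.8]
tool_rot: [2.41, 2.015, -0.0]
ft_force: [0.2, -0.4, -0.8]
finger_gap: 27.9
finger_force: 0.0
```

```bash
python3 snap.py w14
```

```text
t 30.6167 [501.9 240.8 230.8] yaw 79.8 27.86218845511961
[262. 137.] [515.1 259.7] [155.1  21.1  81.6]
[215. 134.] [456.8 271. ] [203.9  20.6  80.7]
[156. 134.] [382.9 282.7] [238.   21.3  79.4]
[504.  78.] [817. 277.] [183.3  18.1  90.7]
```

View pics/w14.png

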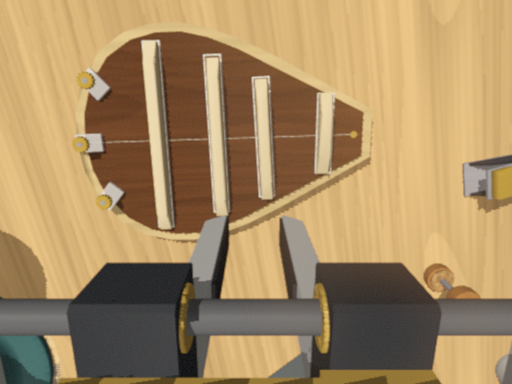

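All four braces lie flat in their own outlines, released; the clamp and plane have not moved. I'm handing the job in.

```bash
python3 -c "
from plant import *
print(job_done())"
```

```text
the job is handed in; nothing more can be done
None
```

All four braces are set down on their matching outlines, longest at the tail and shortest at the neck, and the job was handed in at about 31 s; the hand-in returned no verdict, but the last wrist picture shows each brace inside its outline.

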